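# Put the full spray can in the tray

### The arm

A 6-joint arm with a two-finger parallel gripper is mounted at the origin on a cart in front of the work surface, level with it; the furniture and walls round the work are solid. World frame = base frame: x ahead of the robot, y to its left, z up, the work surface at z = 0. Lengths are in m, angles in rad, forces in N, time in s.
With the tool pointing down it reaches from about 0.325 to 0.85 m from the base axis. Payload 4.4 kg.
Tool frame: the origin (TCP) lies at the centre of the arm's flange, where the gripper is bolted on; the fingertips stand 199 mm ahead of it and the grasp point (between the pads) lies 180 mm ahead of it; z points along the fingers, y is the line along which they close (so a half turn about z gives the same grasp; the last joint's range is limited). The gripper opens to 94 mm and grips with 3 to 60 N. Pads are 16 mm wide; open, the fingers measure 119 mm over their backs; the gripper's body (75 mm by 177 mm) begins 78 mm behind the grasp point.
Start: joints at [-1.31, 0.207, 1.542, -0, 1.393, -0.15], TCP at [0.23, -0.527, 0.405] pointing down, gripper open.
Joint ranges: [-2.73, 2.73], [-0.86, 2.22], [0.23, 2.46], [-1.11, 4.25], [0.08, 2.63], [-2.82, 2.82]. Speed limits (rad/s): [2.79, 2.79, 3.14, 3.14, 3.14, 3.14].

### API

Orientations are given as [roll, pitch, yaw] about the fixed x, y, z axes, in that order (R = Rz(yaw) Ry(pitch) Rx(roll)).
In Python, from station import status, viewer, arm gives the robot as it stands. The module is installed in compiled form; this text tells all that it offers.
- The arm moves only by the tool step_arm, never from a script. Its argument "commands" is a list of rows, each an object of numbers: "x", "y", "z": the shift along the tool's x, y, z in mm; "roll": the turn about the tool's z in degrees. A call has 1 to 5 rows; each row is the pose to reach, as a shift and turn from the pose commanded when the call began, along the tool's axes at that moment; what a row does not reach only later rows make up. A row lasts 1/8 s, in which the tool goes at most 62.5 mm and 10.7 degrees, less where a joint would pass 70% of its speed; a pose out of reach is approached as far as the arm can. A call with a gripper value outside its range is refused whole. "fingers" is the opening, from 0 (shut) to 1 (fully open), set as the call begins (left out, the last holds). The fingers move at their own pace and stop on an object; "squeeze" is the grip in N (left out, the last holds). Time passes only in rows, so rows that repeat a pose let the fingers close. It gives the time, the measured TCP pose, the force, the opening and the grip force at its end, in the units of the state.
- status.sense(): the state, without advancing time (a new reading comes with each control period).
- viewer.get_image(name): name is "side" or "top" or "wrist"; returns a dict with "frame" (400x640x3 uint8, red, green, blue), "range_z" (400x640 float32, m along the optical axis (not along the pixel's ray), 0 where there is no reading), "K" (3x3 intrinsics, pixels), "k1" (the pictures are not rectified: a ray, as slopes to the right and down, at radius r is drawn at 1 + k1 r^2 times it, then the intrinsics apply), "R" (3x3) and "t" (3): a world point X has camera coordinates R X + t. Camera axes: x right, y down, z forward; pixel columns grow to the right and rows downward; lengths in m; the calibration is good to about 2 mm. A picture is of the moment at which its call begins.
- arm.finish_job(): hands the job in; it is judged then, once.
The state is a dict: "time": time; "q": joint angles; "qd": joint speeds; "effort": joint torques, N m; "eef_pos": TCP position; "ee_rot": TCP orientation; "ft_force": force on the tool from outside, world axes, zero at the start; "ft_torque": the same for the moment, N m; "finger_gap": opening from 0.0 (shut) to 1.0 (fully open); "finger_force": force on a finger pad.
Only numpy, scipy, OpenCV 4.12 (cv2) and the standard library are available. Lean on these libraries where they do the work, as an engineer would, in place of code of your own. Each camera call takes 0.05 s, during which the arm holds its last target. There are 200 camera calls.

### The job

Two identical spray cans stand on the bare boards of the bench in front of the small square steel tray: one is full, the other is spent, and only their weight tells which. Find out which is the full (heavier) one by lifting, and stand it upright in the tray; leave the spent one standing upright on the bench, outside the tray, and do not tip either can over.

Things in the scene. Friction and masses are not known exactly. Their poses are not given: they have to be found in the camera images.
- can_a: one of the two identical spray cans: upright, round, 53 mm across, 208 mm tall with its cap (the straight body reaches up to 160 mm). Origin: centre of its underside; z up along the can. The full can weighs about 0.48 kg, the spent one about 0.10 kg (within 10 %); neither name, place nor looks tell which is full
- can_b: the other spray can, same shape and size, same origin and axes, 0.12 to 0.27 m to the left or right of the first. Not to be taken for one of them: the shorter bottle (172 mm tall) nearby, and the cans and bottles far back on the grey board at the right
- tray: small open square tray of dark sheet steel, fixed to the bench: 130 x 130 mm outside, 30 mm high, walls 5 mm, inside floor 120 x 120 mm, 5 mm above the bench. Origin: centre of its underside on the bench; x and y along its sides, z up
Things that resemble listed ones, but are neither listed nor needed, are in the scene too. Leave any red look-alike of the can_a alone.

How it is judged:
By the outcome, as a careful person would: the job done as asked, in the order asked, and still so for the second after the job is handed in, with the robot touching nothing.
It also fails if it takes over 54 s, if anything falls off the work surface, if the arm or the gripper's body presses on something with over 40 N, if the wrist force passes 120 N, or if a joint passes its speed limit or range.

## Working session

There is one attempt and no reset: what is moved stays moved. The work goes in short steps, Python scripts to look and compute and a tool call to move; the robot and the scene stay as the last step left them, time stands still between calls to the robot, and variables do not carry over. Pictures are saved under pics/ and viewed, at most 10 in all, crops included, and the job is handed in when it is done.

Besides the shell and the picture viewer there is one more tool, called after "Request:" as name(argument=value, ...), one argument or row to a line, values as JSON. step_arm: Moves the arm, as the interface text tells. Its arguments: {"type":"object","properties":{"commands":{"type":"array","items":{"type":"object","properties":{"x":{"type":"number"},"y":{"type":"number"},"z":{"type":"number"},"roll":{"type":"number"}}}},"fingers":{"type":"number"},"squeeze":{"type":"number"}},"required":["commands"]}

```bash
mkdir -p pics
cat > h.py <<'E'
import numpy as np, cv2
from station import status, viewer, arm
def snap(n,f):
    d=viewer.get_image(n); cv2.imwrite('pics/'+f,d['frame'][:,:,::-1]); np.savez('pics/'+f[:-4]+'.npz',**d); return d
def world(d,u,v,z=None):
    K=d['K'];p=np.array([(u-K[0,2])/K[0,0],(v-K[1,2])/K[1,1]]);s=p.copy()
    for _ in range(20): s=p/(1+float(d['k1'])*(s@s))
    ray=np.array([*s,1.]);R,t=d['R'],d['t'];c=-R.T@t
    if z is None: return c+R.T@ray*float(d['range_z'][int(v),int(u)])
    w=R.T@ray; return c+w*(z-c[2])/w[2]
E
python3 - <<'E'
from h import *
a=snap('top','t0.png');b=snap('side','s0.png')
cv2.imwrite('pics/both0.png',cv2.resize(np.vstack([a['frame'],b['frame']])[:,:,::-1],(480,600)))
s=status.sense();print(s['eef_pos'],s['ee_rot'],s['ft_force'],s['time'])
E
```

```text
[ 0.22953561 -0.526853    0.40359931] [-3.13958774e+00 -2.83200484e-04  4.10836731e-01] [-0.29195323  0.59885367 -0.41562438] 0.1
```

View pics/t0.png

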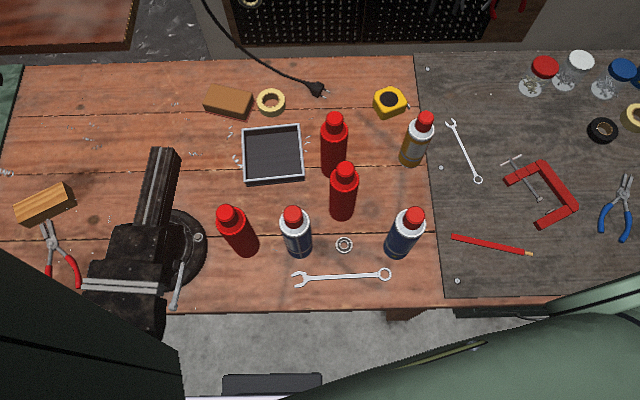

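View pics/s0.png

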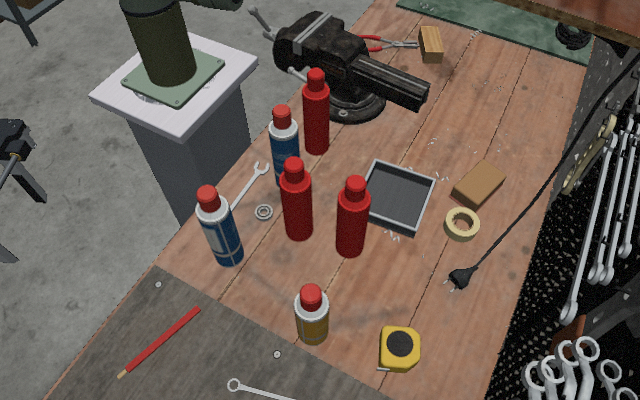

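The top view shows the two blue/white cans, with cap tops at about (292,213) and (415,214). The three all-red look-alikes are at (231,212), (345,170) and (334,120), and the tray centre is near (272,154). In the side view the cans' caps are at (282,111) and (207,193).

Run:
```python
from h import *
np.set_printoptions(precision=3,suppress=True)
for f in ('t0','s0'):
    d=np.load(f'pics/{f}.npz')
    # dense cloud
    P=np.array([[world(d,u,v) if d['range_z'][v,u]>0 else [9,9,9] for u in range(640)] for v in range(400)])
    m=(P[...,2]>.195)&(P[...,2]<.23)&(P[...,0]>.1)&(P[...,0]<1)&(abs(P[...,1])<.6)
    n,l,st,_=cv2.connectedComponentsWithStats(m.astype(np.uint8))
    for i in range(1,n):
        if st[i,4]>20:
            q=P[l==i]; print(f,st[i],(q[:,:2].max(0)+q[:,:2].min(0))/2,np.ptp(q[:,:2],axis=0),q[:,2].max())
d=np.load('pics/t0.npz')
for c in [(242,129),(300,125),(305,180),(243,185)]: print(world(d,*c,z=.03),world(d,*c))
d=np.load('pics/s0.npz')
for c in [(372,160),(436,180),(412,235),(357,205)]: print(world(d,*c,z=.03))
w=viewer.get_image('wrist');print(w['R'],w['t'])
```

```text
Still running in the background as job /tmp/bash_jobs.1000/5fe58eac5b4e (pid 495). You'll get a notice when it ends.
```

Run:
```python
from h import *
d=np.load('pics/t0.npz')['frame'][:,:,::-1]
cv2.imwrite('pics/c0.png',cv2.resize(d[100:290,190:440],(789,600),interpolation=cv2.INTER_CUBIC))
```

```text
(no output)
```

View pics/c0.png

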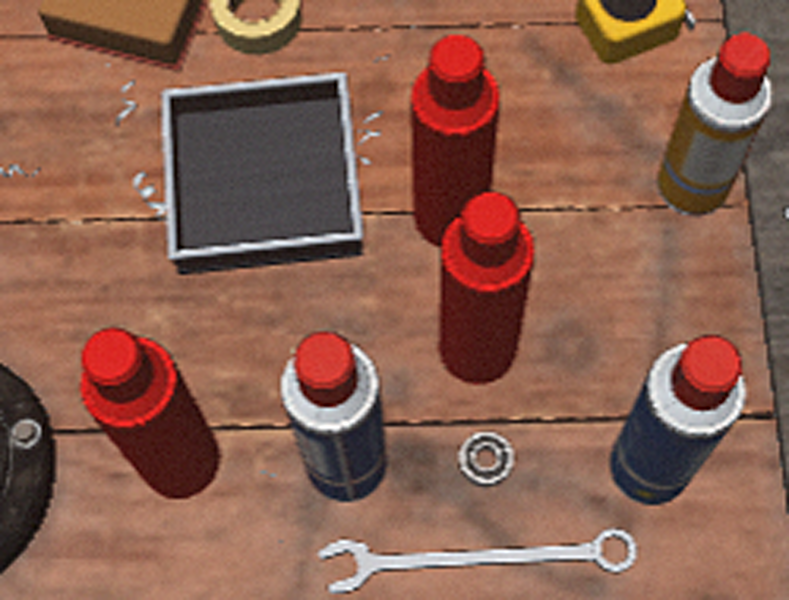

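The crop (3.16x) puts the cap-top centres at (293,213.4) and (415.5,214.7). The tray's rim corners are at crop (163,88), (347,73), (361,238) and (170,252). The loop was slow because the npz reloads lazily, so I'm replacing it.

```bash
kill -- -$(cat /tmp/bash_jobs.1000/5fe58eac5b4e/pid); timeout 60 python3 - <<'E'
from h import *
np.set_printoptions(precision=3,suppress=True)
d=dict(np.load('pics/t0.npz'));s=dict(np.load('pics/s0.npz'))
print('caps')
for u,v in [(293,213.4),(415.5,214.7),(225.5,211.5),(345.5,169)]: print(world(d,u,v,.208),world(d,u,v))
for u,v in [(282,108),(207,190)]: print('side',world(s,u,v,.208),world(s,u,v))
print('tray')
for a,b in [(163,88),(347,73),(361,238),(170,252)]: print(world(d,190+a/3.157,100+b/3.157,.03))
for c in [(372,160),(436,180),(412,235),(357,205)]: print('side',world(s,*c,.03))
print('vise',world(d,160,150),world(d,105,262))
x=status.sense();print(x['eef_pos'],x['time'])
E
```

```text
caps
[ 0.429 -0.148  0.208] [ 0.43  -0.148  0.207]
[ 0.422 -0.345  0.208] [ 0.423 -0.345  0.206]
[ 0.435 -0.039  0.208] [ 0.436 -0.038  0.205]
[ 0.506 -0.236  0.208] [ 0.507 -0.236  0.206]
side [ 0.434 -0.144  0.208] [ 0.433 -0.143  0.207]
side [ 0.426 -0.342  0.208] [ 0.426 -0.342  0.207]
tray
[ 0.701 -0.018  0.03 ]
[ 0.71  -0.149  0.03 ]
[ 0.579 -0.159  0.03 ]
[ 0.572 -0.029  0.03 ]
side [ 0.568 -0.034  0.03 ]
side [ 0.703 -0.017  0.03 ]
side [ 0.709 -0.158  0.03 ]
side [ 0.59  -0.148  0.03 ]
vise [0.6   0.122 0.12 ] [0.369 0.174 0.154]
[ 0.23  -0.527  0.404] 0.1
```

Request:
step_arm(
  commands=[
    {"x":20,"y":0,"z":-45},
    {"x":75,"y":-25,"z":-50},
    {"x":130,"y":-50,"z":-50},
    {"x":190,"y":-70,"z":-50},
    {"x":251,"y":-91,"z":-50},
  ],
  fingers=1,
  squeeze=25,
)

```text
invalid input
```

```bash
timeout 60 python3 - <<'E'
from h import *
np.set_printoptions(precision=4,suppress=True)
w=snap('wrist','w1.png')
s=status.sense();print(s['eef_pos'],s['ee_rot'],s['ft_force'],s['time'])
R,t=w['R'],w['t'];print('cam',-R.T@t,R)
for p in [(.424,-.343,.208),(.431,-.146,.208)]:
    c=R@np.array(p)+t;k=c[:2]/c[2];k*=1+float(w['k1'])*(k@k);print('expect',w['K'][:2,:2]@k+w['K'][:2,2])
E
```

```text
[ 0.2295 -0.5269  0.4037] [-3.1398 -0.0003  0.4108] [-0.702  -0.4088 -0.3393] 0.15
cam [ 0.3015 -0.4954  0.3843] [[ 0.3985 -0.9172 -0.002 ]
 [-0.8831 -0.3843  0.2692]
 [-0.2477 -0.1055 -0.9631]]
expect [ 140.9449 -226.8729]
expect [ 89.0175 -59.9886]
```

View pics/w1.png

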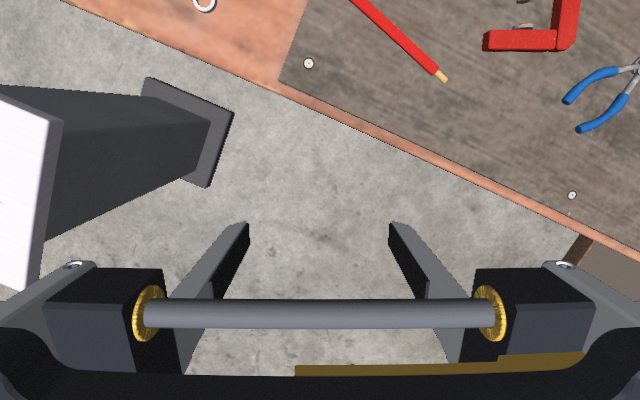

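The move was refused, so the wrist view still shows the start pose: open fingers over the floor and the wooden bench edge above. I'll resend it with every key filled in.

Request:
step_arm(
  commands=[
    {"x":20,"y":0,"z":-45,"roll":0},
    {"x":75,"y":-25,"z":-50,"roll":0},
    {"x":130,"y":-50,"z":-50,"roll":0},
    {"x":190,"y":-70,"z":-50,"roll":0},
    {"x":251,"y":-91,"z":-50,"roll":0},
  ],
  fingers=1.0,
  squeeze=25,
)

```text
time: 0.78
eef_pos: [0.4224, -0.3438, 0.4545]
ee_rot: [-3.142, 0.0, 0.41]
ft_force: [0.9, 0.0, 0.1]
finger_gap: 0.997
finger_force: 0.0
```

```bash
timeout 60 python3 - <<'E'
from h import *
np.set_printoptions(precision=4,suppress=True)
w=snap('wrist','w2.png')
s=status.sense();print(s['eef_pos'],s['ee_rot'],s['ft_force'],s['time'])
R,t=w['R'],w['t']
def proj(p):
    c=R@np.array(p)+t;k=c[:2]/c[2];k=k*(1+float(w['k1'])*(k@k));return w['K'][:2,:2]@k+w['K'][:2,2]
im=w['frame'][:,:,::-1].copy()
for p in [(.424,-.343,.208),(.431,-.146,.208)]:
    u=proj(p);print('expect',u);cv2.circle(im,tuple(int(x) for x in u),2,(0,255,0),-1)
cv2.imwrite('pics/w2b.png',im)
E
```

```text
[ 0.4267 -0.3387  0.4545] [-3.1387 -0.0063  0.4176] [ 1.9254  3.2582 -0.2126] 0.825
expect [318.6624 208.419 ]
expect [ 90.6663 104.7564]
```

View pics/w2b.png

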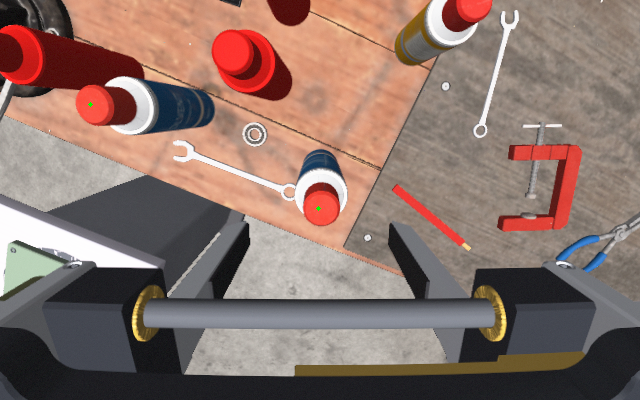

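The wrist view shows the right can's cap at (320,207), on the predicted (319,208), and the left cap at (95,105), so the position estimates hold. I'll descend and grip the right can.

Request:
step_arm(
  commands=[
    {"x":1,"y":0,"z":45,"roll":0},
    {"x":1,"y":0,"z":90,"roll":0},
    {"x":1,"y":0,"z":115,"roll":0},
    {"x":1,"y":0,"z":128,"roll":0},
    {"x":1,"y":0,"z":128,"roll":0},
  ],
  fingers=1.0,
  squeeze=25,
)

```text
time: 1.45
eef_pos: [0.422, -0.345, 0.3259]
ee_rot: [-3.14, 0.001, 0.411]
ft_force: [-0.9, 0.6, -0.3]
finger_gap: 1.003
finger_force: 0.0
```

Request:
step_arm(
  commands=[
    {"x":0,"y":0,"z":0,"roll":0},
    {"x":0,"y":0,"z":0,"roll":0},
    {"x":0,"y":0,"z":0,"roll":0},
    {"x":0,"y":0,"z":0,"roll":0},
    {"x":0,"y":0,"z":0,"roll":0},
  ],
  fingers=0.0,
  squeeze=25,
)

```text
time: 2.08
eef_pos: [0.4223, -0.345, 0.3269]
ee_rot: [3.141, -0.0, 0.411]
ft_force: [-0.1, -0.4, 0.4]
finger_gap: 0.561
finger_force: 25.0
```

Gripped at 52.7 mm. Next I'll lift and weigh.

Request:
step_arm(
  commands=[
    {"x":0,"y":0,"z":-15,"roll":0},
    {"x":0,"y":0,"z":-40,"roll":0},
    {"x":0,"y":0,"z":-50,"roll":0},
    {"x":0,"y":0,"z":-50,"roll":0},
    {"x":0,"y":0,"z":-50,"roll":0},
  ],
)

```text
time: 2.7
eef_pos: [0.422, -0.3447, 0.3758]
ee_rot: [-3.14, 0.001, 0.411]
ft_force: [0.2, -0.5, -1.3]
finger_gap: 0.562
finger_force: 25.0
```

Request:
step_arm(
  commands=[
    {"x":0,"y":0,"z":0,"roll":0},
    {"x":0,"y":0,"z":0,"roll":0},
    {"x":0,"y":0,"z":0,"roll":0},
  ],
)

```text
time: 3.08
eef_pos: [0.4222, -0.3449, 0.3763]
ee_rot: [-3.141, 0.0, 0.411]
ft_force: [0.1, -0.5, -0.9]
finger_gap: 0.56
finger_force: 25.0
```

Request:
step_arm(
  commands=[
    {"x":0,"y":0,"z":0,"roll":0},
    {"x":0,"y":0,"z":0,"roll":0},
  ],
)

```text
time: 3.32
eef_pos: [0.4223, -0.345, 0.3767]
ee_rot: [3.142, 0.0, 0.411]
ft_force: [-0.7, -0.2, -2.3]
finger_gap: 0.56
finger_force: 25.0
```

It reads about -1.5 N, where the full can should read -4.7, so this looks like the spent one. I'll set it back down and weigh the other.

Request:
step_arm(
  commands=[
    {"x":0,"y":0,"z":20,"roll":0},
    {"x":0,"y":0,"z":38,"roll":0},
    {"x":0,"y":0,"z":46,"roll":0},
    {"x":0,"y":0,"z":50,"roll":0},
    {"x":0,"y":0,"z":50,"roll":0},
  ],
)

```text
time: 3.95
eef_pos: [0.4225, -0.3452, 0.3271]
ee_rot: [3.141, -0.0, 0.411]
ft_force: [0.6, -0.2, -0.5]
finger_gap: 0.559
finger_force: 25.0
```

Request:
step_arm(
  commands=[
    {"x":0,"y":0,"z":0,"roll":0},
    {"x":0,"y":0,"z":0,"roll":0},
    {"x":0,"y":0,"z":0,"roll":0},
    {"x":0,"y":0,"z":0,"roll":0},
    {"x":0,"y":0,"z":0,"roll":0},
  ],
  fingers=1.0,
)

```text
time: 4.58
eef_pos: [0.4223, -0.345, 0.3266]
ee_rot: [-3.142, -0.0, 0.411]
ft_force: [-0.3, -0.1, 0.4]
finger_gap: 0.998
finger_force: 0.0
```

Request:
step_arm(
  commands=[
    {"x":0,"y":0,"z":-30,"roll":0},
    {"x":0,"y":0,"z":-80,"roll":0},
    {"x":0,"y":0,"z":-128,"roll":0},
    {"x":0,"y":0,"z":-128,"roll":0},
  ],
)

```text
time: 5.08
eef_pos: [0.423, -0.3458, 0.4602]
ee_rot: [3.131, -0.003, 0.411]
ft_force: [-0.2, -0.8, -0.3]
finger_gap: 1.001
finger_force: 0.0
```

Request:
step_arm(
  commands=[
    {"x":24,"y":-50,"z":0,"roll":0},
    {"x":50,"y":-103,"z":0,"roll":0},
    {"x":75,"y":-155,"z":0,"roll":0},
    {"x":86,"y":-178,"z":0,"roll":0},
    {"x":86,"y":-178,"z":0,"roll":0},
  ],
)

```text
time: 5.7
eef_pos: [0.4297, -0.1458, 0.4535]
ee_rot: [-3.14, 0.001, 0.414]
ft_force: [0.2, -0.4, 0.3]
finger_gap: 1.0
finger_force: 0.0
```

```bash
timeout 60 python3 - <<'E'
from h import *
np.set_printoptions(precision=4,suppress=True)
w=snap('wrist','w3.png');t=viewer.get_image('top')
s=status.sense();print(s['eef_pos'],s['ft_force'],s['time'])
cv2.imwrite('pics/w3b.png',cv2.resize(np.hstack([w['frame'][:400],t['frame']])[:,:,::-1],(800,250)))
h=cv2.cvtColor(w['frame'],cv2.COLOR_RGB2HSV)
P=lambda u,v:world(w,u,v)
q=np.array([P(u,v) for v in range(120,300,2) for u in range(200,440,2) if .15<w['range_z'][v,u]<.5])
q=q[(q[:,2]>.2)&(q[:,2]<.215)];print(len(q),(q.max(0)+q.min(0))/2,np.ptp(q,axis=0))
E
```

```text
[ 0.4299 -0.1476  0.4539] [-0.1523  0.3038  0.2667] 5.8
441 [ 0.4594 -0.1289  0.205 ] [0.089  0.1899 0.0097]
```

View pics/w3b.png

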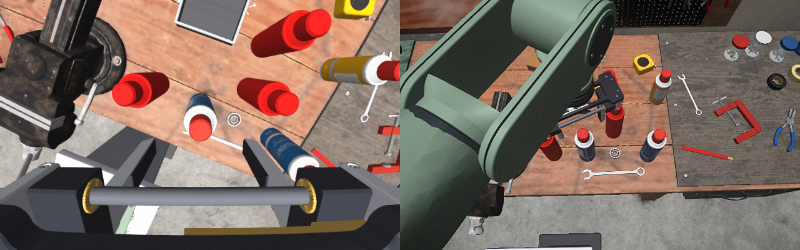

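The cap sits centred between the fingers at about (323,203) in full wrist pixels, and the right can is still upright in the top view. I'll grip and weigh the left can.

Request:
step_arm(
  commands=[
    {"x":0,"y":0,"z":45,"roll":0},
    {"x":0,"y":0,"z":90,"roll":0},
    {"x":0,"y":0,"z":115,"roll":0},
    {"x":0,"y":0,"z":128,"roll":0},
    {"x":0,"y":0,"z":128,"roll":0},
  ],
)

```text
time: 6.42
eef_pos: [0.4298, -0.1481, 0.3259]
ee_rot: [-3.14, 0.001, 0.41]
ft_force: [-0.4, -0.7, 0.4]
finger_gap: 1.0
finger_force: 0.0
```

Request:
step_arm(
  commands=[
    {"x":0,"y":0,"z":0,"roll":0},
    {"x":0,"y":0,"z":0,"roll":0},
    {"x":0,"y":0,"z":0,"roll":0},
    {"x":0,"y":0,"z":0,"roll":0},
    {"x":0,"y":0,"z":0,"roll":0},
  ],
  fingers=0.0,
  squeeze=35,
)

```text
time: 7.05
eef_pos: [0.4301, -0.1473, 0.3269]
ee_rot: [3.142, -0.0, 0.411]
ft_force: [-0.3, 0.8, 1.6]
finger_gap: 0.56
finger_force: 35.0
```

Request:
step_arm(
  commands=[
    {"x":0,"y":0,"z":-15,"roll":0},
    {"x":0,"y":0,"z":-40,"roll":0},
    {"x":0,"y":0,"z":-70,"roll":0},
    {"x":0,"y":0,"z":-80,"roll":0},
    {"x":0,"y":0,"z":-80,"roll":0},
  ],
)

```text
time: 7.68
eef_pos: [0.43, -0.1474, 0.4069]
ee_rot: [3.141, -0.0, 0.411]
ft_force: [0.4, 0.1, -5.5]
finger_gap: 0.558
finger_force: 35.0
```

Request:
step_arm(
  commands=[
    {"x":0,"y":0,"z":0,"roll":0},
    {"x":0,"y":0,"z":0,"roll":0},
    {"x":0,"y":0,"z":0,"roll":0},
  ],
)

```text
time: 8.05
eef_pos: [0.4299, -0.1474, 0.4058]
ee_rot: [-3.14, 0.001, 0.411]
ft_force: [0.5, -0.7, -4.3]
finger_gap: 0.558
finger_force: 35.0
```

Request:
step_arm(
  commands=[
    {"x":0,"y":0,"z":0,"roll":0},
    {"x":0,"y":0,"z":0,"roll":0},
  ],
)

```text
time: 8.3
eef_pos: [0.43, -0.1475, 0.4066]
ee_rot: [-3.141, 0.0, 0.411]
ft_force: [-0.1, 0.3, -5.0]
finger_gap: 0.559
finger_force: 35.0
```

About -5 N, so this is the full can. Carrying it over the tray.

Request:
step_arm(
  commands=[
    {"x":20,"y":3,"z":0,"roll":0},
    {"x":65,"y":9,"z":0,"roll":0},
    {"x":115,"y":17,"z":0,"roll":0},
    {"x":165,"y":24,"z":0,"roll":0},
    {"x":200,"y":29,"z":0,"roll":0},
  ],
)

```text
time: 8.93
eef_pos: [0.6269, -0.0934, 0.4062]
ee_rot: [-3.142, -0.0, 0.412]
ft_force: [-0.4, -0.5, -4.6]
finger_gap: 0.559
finger_force: 35.0
```

Request:
step_arm(
  commands=[
    {"x":17,"y":2,"z":0,"roll":0},
    {"x":17,"y":2,"z":0,"roll":0},
    {"x":17,"y":2,"z":0,"roll":0},
  ],
)

```text
time: 9.3
eef_pos: [0.6408, -0.0894, 0.4061]
ee_rot: [-3.141, 0.001, 0.411]
ft_force: [0.1, -1.4, -6.2]
finger_gap: 0.557
finger_force: 35.0
```

```bash
timeout 60 python3 - <<'E'
from h import *
w=snap('wrist','w4.png');t=snap('side','s4.png')
s=status.sense();print(s['eef_pos'],s['ft_force'],s['time'])
cv2.imwrite('pics/w4b.png',cv2.resize(np.hstack([w['frame'],t['frame'][:,150:550]])[:,:,::-1],(800,308)))
E
```

```text
[ 0.64060782 -0.08956387  0.40658252] [ 0.12810488 -0.22389302 -5.2464172 ] 9.4
```

View pics/w4b.png

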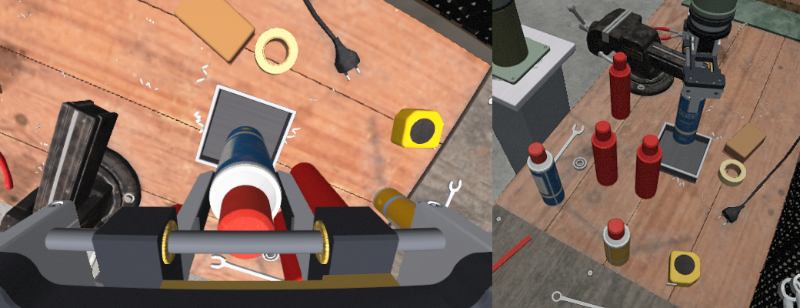

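The can hangs upright over the tray's middle and clears the walls, the red cans and the vise. Lowering 75 mm onto the 5 mm tray floor.

Request:
step_arm(
  commands=[
    {"x":0,"y":0,"z":25,"roll":0},
    {"x":0,"y":0,"z":50,"roll":0},
    {"x":0,"y":0,"z":65,"roll":0},
    {"x":0,"y":0,"z":72,"roll":0},
    {"x":0,"y":0,"z":75,"roll":0},
  ],
)

```text
time: 10.02
eef_pos: [0.6414, -0.0894, 0.332]
ee_rot: [3.141, -0.001, 0.411]
ft_force: [0.2, -0.1, 1.2]
finger_gap: 0.559
finger_force: 35.0
```

Request:
step_arm(
  commands=[
    {"x":0,"y":0,"z":0,"roll":0},
    {"x":0,"y":0,"z":0,"roll":0},
  ],
)

```text
time: 10.28
eef_pos: [0.6417, -0.0893, 0.3326]
ee_rot: [3.14, -0.001, 0.411]
ft_force: [0.1, 0.1, -4.2]
finger_gap: 0.56
finger_force: 35.0
```

Request:
step_arm(
  commands=[
    {"x":0,"y":0,"z":1.5,"roll":0},
    {"x":0,"y":0,"z":1.5,"roll":0},
    {"x":0,"y":0,"z":1.5,"roll":0},
  ],
)

```text
time: 10.65
eef_pos: [0.6418, -0.0892, 0.332]
ee_rot: [3.14, -0.002, 0.411]
ft_force: [-2.1, 0.9, 5.8]
finger_gap: 0.558
finger_force: 35.0
```

In contact now, so I'll release and rise straight up.

Request:
step_arm(
  commands=[
    {"x":0,"y":0,"z":0,"roll":0},
    {"x":0,"y":0,"z":0,"roll":0},
    {"x":0,"y":0,"z":0,"roll":0},
    {"x":0,"y":0,"z":0,"roll":0},
  ],
  fingers=0.85,
)

```text
time: 11.15
eef_pos: [0.6413, -0.0893, 0.3298]
ee_rot: [-3.141, 0.0, 0.411]
ft_force: [-0.8, 0.1, 0.1]
finger_gap: 0.846
finger_force: 0.0
```

Request:
step_arm(
  commands=[
    {"x":0,"y":0,"z":-20,"roll":0},
    {"x":0,"y":0,"z":-60,"roll":0},
    {"x":0,"y":0,"z":-110,"roll":0},
    {"x":0,"y":0,"z":-150,"roll":0},
    {"x":0,"y":0,"z":-150,"roll":0},
  ],
)

```text
time: 11.78
eef_pos: [0.6419, -0.0893, 0.4873]
ee_rot: [3.134, -0.009, 0.411]
ft_force: [0.9, 0.6, 0.5]
finger_gap: 0.851
finger_force: 0.0
```

```bash
timeout 60 python3 - <<'E'
from h import *
t=snap('side','s5.png');w=viewer.get_image('top')
s=status.sense();print(s['eef_pos'],s['ft_force'],s['finger_gap'],s['time'])
cv2.imwrite('pics/s5b.png',cv2.resize(np.hstack([w['frame'],t['frame'][:,100:500]])[:,:,::-1],(800,308)))
E
```

```text
[ 0.64118199 -0.08914791  0.48110263] [-0.6976982  -0.9399985  -0.19090224] 0.8501673834717665 11.875
```

View pics/s5b.png

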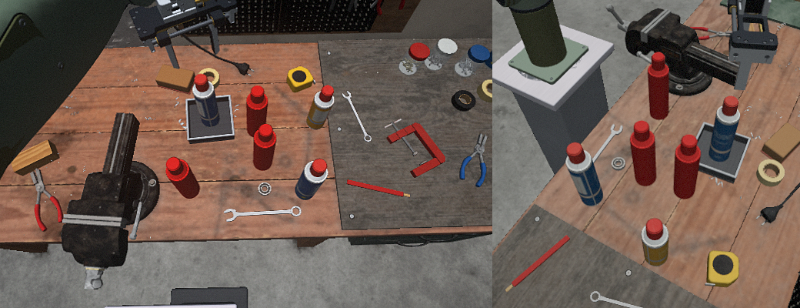

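The full can stands upright in the middle of the tray (about (205,95) in the left half of the picture). The spent can stands on the bench at about (313,180), and the gripper is clear of both.

```bash
timeout 60 python3 -c "
from station import arm
print(arm.finish_job())"
```

```text
the job is handed in; nothing more can be done
None
```

The full can (the left one, about 5 N when lifted against about 1.5 N for the other) stands upright in the tray, the spent one stands upright on the bench, and the job was handed in at about 12 s.

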